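Hold the coin release slide open over the cup

ROBOT

A 6-joint arm with a two-finger parallel gripper is mounted at the origin on the work surface. World frame = base frame: x ahead of the robot, y to its left, z up, the work surface at z = 0. Lengths are in m, angles in degrees, forces in N, time in s.
With the tool pointing down it reaches from about 0.325 to 0.775 m from the base axis. Payload 9.3 kg.
Tool frame: the origin (TCP) lies on the centre line of the jaws, within the pads' length; the fingertips stand 14 mm ahead of it and the grasp point (between the pads) lies 5 mm behind it; z points along the fingers, y is the line along which they close (so a half turn about z gives the same grasp; the last joint's range is limited). The gripper opens to 85 mm and grips with 20 to 120 N. Pads are 22 mm wide; open, the fingers measure 114 mm over their backs; the gripper's body (76 mm by 85 mm) begins 54 mm behind the grasp point. The pads swing forward as they close: fully open they stand 13 mm farther back than shut.
Start: joints at [-77.613, 14.817, 1.232, 76.415, 0, 81.257], TCP at [0.198, -0.513, 0.245] pointing down, gripper open.
Joint ranges: [-174.27, 174.27], [-52.1, 104.24], [-59.71, 78.15], [-110.17, 111.67], [-87.03, 83.33], [-180, 180]. Speed limits (degrees/s): [127.2, 127.2, 159.86, 180, 180, 180].

INTERFACE

Orientations are given as [roll, pitch, yaw] about the fixed x, y, z axes, in that order (R = Rz(yaw) Ry(pitch) Rx(roll)).
In Python, from station import ctrl, optics, order, probe_bus gives the robot as it stands (ctrl), with the cameras (optics), the job (order) and the readings (probe_bus). Calls block until the motion is done:
- ctrl.move_to(position, orientation): joint-space move of the TCP to a pose.
- ctrl.move_linear(position, rotation=None, max_speed=0.15, threshold=None): straight line of the TCP; rotation=None keeps the orientation; max_speed is the mean speed in m/s. With threshold (N) it stops when the force on the tool has changed by that much, and returns True; else False.
- ctrl.set_joints(angles): joint-space move.
- ctrl.release() and ctrl.gripper_close(strength=None): open the fingers fully, or close them until they stop; strength is the grip in N (None keeps the last).
- ctrl.sleep(seconds).
- ctrl.ik(position, orientation): joint angles nearest the present ones, or None.
- optics.capture(name): name is "side" or "top"; returns a dict with "frame" (384x512x3 uint8, red, green, blue), "fx", "fy", "cx", "cy" (pixels), "k1" (the pictures are not rectified: a ray, as slopes to the right and down, at radius r is drawn at 1 + k1 r^2 times it, then the intrinsics apply), "origin" and "attitude" of the camera in the world. Camera axes: x right, y down, z forward; pixel columns grow to the right and rows downward; lengths in m; the calibration is good to about 2 mm. A picture is of the moment at which its call begins. There is no depth.
A pose or a line that the arm cannot do raises ctrl.PlanningError and nothing moves.
- order.job_done(): hands the job in; it is judged then, once.
Readings, each from a call of its own:
- probe_bus.current_time(): time.
- probe_bus.current_joint_positions(): joint angles.
- probe_bus.current_qd(): joint speeds.
- probe_bus.current_joint_torque(): joint torques, N m.
- probe_bus.current_eef_pos(): TCP position.
- probe_bus.current_eef_rot(): TCP orientation.
- probe_bus.current_wrist_force(): force on the tool from outside, world axes, zero at the start.
- probe_bus.current_moment(): the same for the moment, N m.
- probe_bus.current_grip_width(): finger opening in m.
- probe_bus.current_grasp_force(): force on a finger pad.
Only numpy, scipy, OpenCV 4.12 (cv2) and the standard library are available. Lean on these libraries where they do the work, as an engineer would, in place of code of your own. Each camera call takes 0.05 s, during which the arm holds its last target. There are 200 camera calls.

TASK

Unhook the orange coin cup from its stand and set it down upright in the middle of the round blue catch plate beside the coin unit's chute, then let go of it. Then take the black knob of the unit's spring-return slide, pull the slide out until the black stripe across it is level with the red marker on the rail beside it, and finish while still holding it there: the spring would pull it back. Do not drop the cup, and leave the bottle, the jar and the tin where they stand.

Things in the scene. Friction and masses are not known exactly. Their poses are not given: they have to be found in the camera images.
- cup: Orange coin cup, about 120 g, 60 mm tall, 68 mm wide at the rim, 56 mm at the foot. A rigid 8 mm wire bail in its y-z plane: the top a shallow roof, wire centre 112 mm above the foot in the middle, 100 mm at 24 mm to either side, whence legs go down to the rim. A round grip stands on its middle. Origin: centre of the foot's underside, z up. Starts hanging free on the hook, foot 33 mm up.
- grip (a point): Point on the axis of the cup's upright round orange grip (20 mm in diameter, from 114 to 170 mm above the cup's foot), 150 mm above the foot. Grip it here from above, in any yaw; the cup's yaw does not matter on the plate.
- hook: Fixed steel hook stand; origin under its 12 mm post, base 100 x 120 x 12 mm, z up. From the post's top, 149 mm up, an 8 mm wire runs 65 mm along the stand's -x, dips 14 mm in a V (saddle, 85 mm from the post), rises 14 mm to its tip at 105 mm. It passes under the bail and over the rim.
- saddle (a point): Bottom of the hook's V (wire centre), 135 mm above the work surface, where the bail hangs. To unhook: lift the cup 20 to 30 mm (higher, and its rim catches the wire from below), move it level along the stand's -x by 80 mm or more, then anywhere.
- unit: Fixed coin unit: white box 160 x 130 x 130 mm (x, y, z), origin at the centre of its underside. From its -x side a grey bed 100 mm wide, 55 mm high runs to x = -300 mm and carries the slide; an aluminium rail, top at 66 mm, lies along it at y = +30 to +50 mm. On its -y side a short steel chute points to the catch plate, its lip 50 mm from the plate's centre, 80 mm up.
- catch (a point): Centre of the top of the catch plate, a fixed black disc with blue top, 100 mm in diameter, top 6 mm above the work surface, on the -y side of the coin unit. The cup must stand in its middle.
- slide (a joint): Travel of the steel slide in m: 0 = drawn in by its spring, grows as it is pulled out along the unit's -x axis, stop at 0.085. The spring pulls it in with about 3 N at 0 and 8 N at 0.07; it goes back when released.
- knob (a point): Point on the axis of the slide's upright black knob (22 mm in diameter, 66 to 118 mm above the work surface, on the slide's flat 52 mm wide tongue, top at 66 mm), 100 mm above the work surface; moves with the slide. At rest 110 mm in front of the unit's box. Grip it here from above.
- stripe (a point): Middle of the 6 mm wide black stripe across the top of the slide's tongue, 95 mm behind the knob's axis (towards the unit); moves with the slide.
- marker: Red block 6 x 22 x 8 mm (x along the rail), fixed at a different place on the rail each time, 30 to 55 mm farther out than the stripe at rest. Origin: centre of its underside, 40 mm beside the slide's middle line; axes parallel to the unit's. The stripe is level with it when both have the same x along the unit's x axis.
- detergent: Bystander: white and blue detergent bottle, 70 mm in diameter, 160 mm tall, origin at the centre of its underside.
- jar: Bystander: glass jar with green lid, 72 mm in diameter, 90 mm tall, origin at the centre of its underside.
- tin: Bystander: yellow and red tin, 66 mm in diameter, 110 mm tall, origin at the centre of its underside.

How it is judged:
By the outcome, as a careful person would: the job done as asked, in the order asked, and still so for the second after the job is handed in, while the arm keeps its last pose, push and grip.
It also fails if it takes over 51 s, if anything falls off the work surface, if the arm or the gripper's body presses on something with over 40 N, if the wrist force passes 120 N, or if a joint passes its speed limit or range.

## Working session

There is one attempt and no reset: what is moved stays moved. The work goes in short steps, each a Python script; the robot and the scene stay as the last script left them, time stands still between calls to the robot, and variables do not carry over. Pictures are saved under pics/ and viewed, at most 13 in all, crops included, and the job is handed in when it is done.

```bash
mkdir -p pics
python3 - <<'E'
from station import ctrl, optics, order, probe_bus
import cv2,pickle
for n in("side","top"):
    c=optics.capture(n); pickle.dump(c,open(f"{n}0.pkl","wb"))
    cv2.imwrite(f"pics/{n}0.png",cv2.resize(c["frame"][:,:,::-1],(800,600),interpolation=cv2.INTER_CUBIC))
    print(n,{k:v for k,v in c.items() if k!="frame"})
print(probe_bus.current_time(),probe_bus.current_eef_rot(),probe_bus.current_grip_width())
E
```

```text
side {'fx': 408.73932217063617, 'fy': 408.73932217063617, 'cx': 248.59902533920945, 'cy': 194.29278399686876, 'k1': -0.0291250864153152, 'origin': array([ 0.36125934, -0.65941889,  0.75395899]), 'attitude': array([-129.44941288,    0.96987699,  -20.55099252])}
top {'fx': 367.93560757331335, 'fy': 367.93560757331335, 'cx': 257.4087458668373, 'cy': 190.38944066967326, 'k1': -0.09559689679620784, 'origin': array([0.44557657, 0.02969536, 0.91990519]), 'attitude': array([-167.93846511,    0.27099529,  -95.96468255])}
0.1 [-1.79932742e+02 -1.19005471e-02  2.11299982e+01] 0.08551665088374709
```

View pics/side0.png

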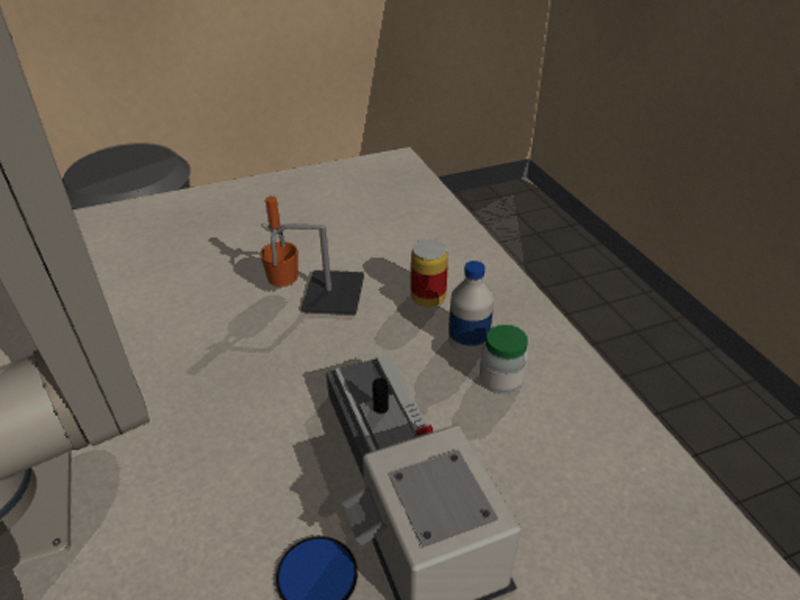

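View pics/top0.png

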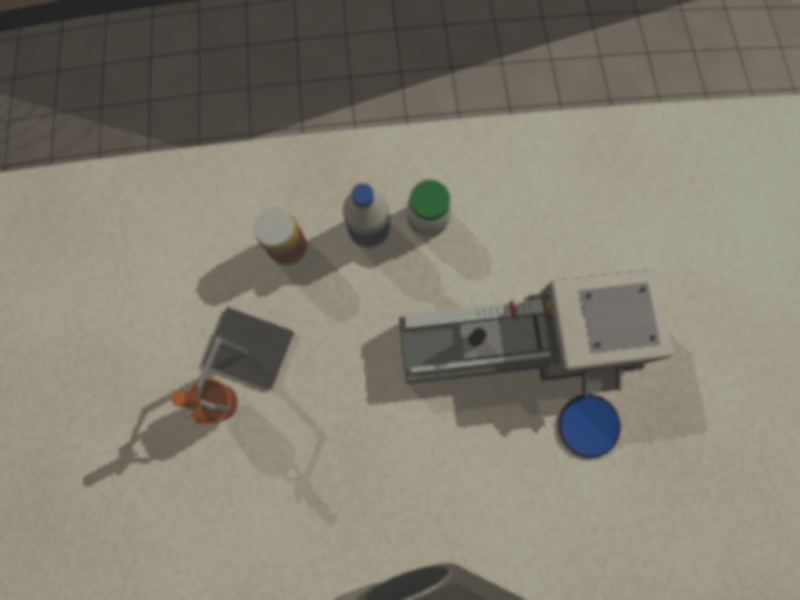

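The side view shows the cup at (280,265) with its grip top at (272,200), the knob at (380,395), the red marker at (424,431) and the plate at (316,574). In the top view the cup is at (212,402), the knob at (478,336), the marker at (513,309) and the plate at (589,426). I'll crop in to get finer pixel positions.

```bash
cat > h.py <<'E'
import numpy as np,cv2
from scipy.spatial.transform import Rotation as R
def ray(c,p):
    K=np.array([[c["fx"],0,c["cx"]],[0,c["fy"],c["cy"]],[0,0,1]])
    u=cv2.undistortPoints(np.array([[p]],float),K,np.array([c["k1"],0,0,0.]))[0,0]
    d=R.from_euler("xyz",c["attitude"],degrees=True).apply([u[0],u[1],1])
    return np.array(c["origin"]),d/np.linalg.norm(d)
def at_z(c,p,z):
    o,d=ray(c,p); return o+d*(z-o[2])/d[2]
def tri(c1,p1,c2,p2):
    A=0;b=0;L=[ray(c1,p1),ray(c2,p2)]
    for o,d in L:
        M=np.eye(3)-np.outer(d,d);A=A+M;b=b+M@o
    x=np.linalg.solve(A,b)
    return x,[np.linalg.norm((np.eye(3)-np.outer(d,d))@(x-o)) for o,d in L]
def proj(c,X):
    Rm=R.from_euler("xyz",c["attitude"],degrees=True).inv()
    v=Rm.apply(np.atleast_2d(X)-c["origin"]);u=v[:,:2]/v[:,2:]
    u=u*(1+c["k1"]*(u**2).sum(1,keepdims=True))
    return u*c["fx"]+[c["cx"],c["cy"]]
E
python3 - <<'E'
import pickle,cv2,numpy as np
s=pickle.load(open("side0.pkl","rb"))["frame"][:,:,::-1];t=pickle.load(open("top0.pkl","rb"))["frame"][:,:,::-1]
def crop(f,x,y,w,h,k):
    return cv2.convertScaleAbs(cv2.resize(f[y:y+h,x:x+w],None,fx=k,fy=k,interpolation=cv2.INTER_CUBIC),alpha=1.5)
cv2.imwrite("pics/ut.png",crop(t,245,160,200,150,4))
cv2.imwrite("pics/us.png",crop(s,165,224,200,150,4))
cv2.imwrite("pics/cup.png",np.hstack([crop(t,95,180,100,150,4),crop(s,140,110,100,150,4)]))
E
```

```text
(no output)
```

View pics/ut.png

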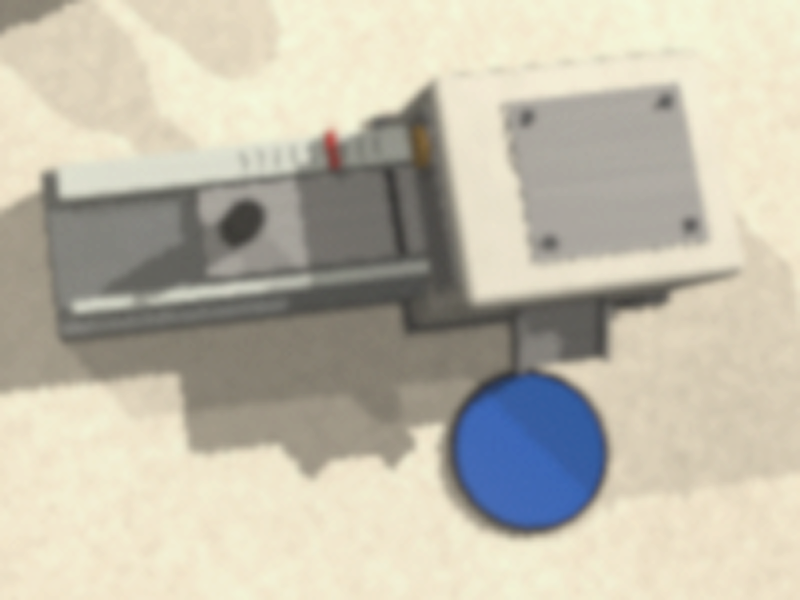

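View pics/us.png

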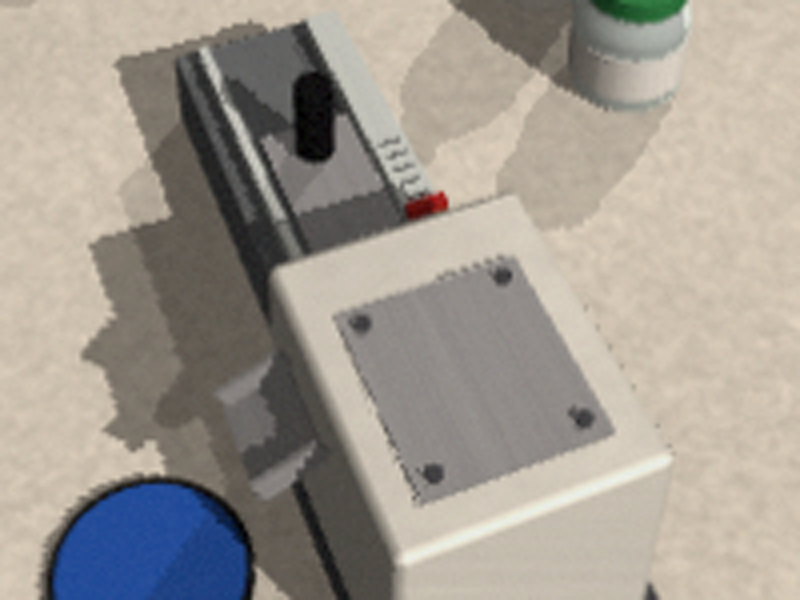

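View pics/cup.png

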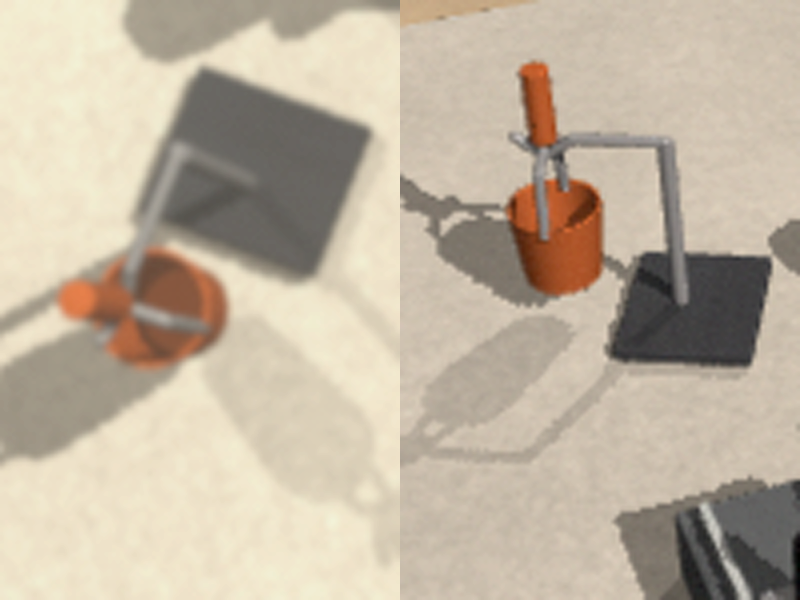

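Top crop: knob top (248,217), stripe (397,212), marker (333,150), plate (530,452). Side crop: knob top (314,80), marker (427,206) and the box corners. Cup crop: grip tops at (80,299) in the top half and (536,68) in the side half, plus post tops and bases. Next I'll compute positions and compare them with the given sizes.

```bash
cat > m.py <<'E'
from h import *
import pickle
np.set_printoptions(precision=4,suppress=True)
s=pickle.load(open("side0.pkl","rb"));t=pickle.load(open("top0.pkl","rb"))
f=lambda p,x,y:(x+p[0]/4-.375,y+p[1]/4-.375)
ut=lambda *p:f(p,245,160); us=lambda *p:f(p,165,224); ct=lambda *p:f(p,95,180); cs=lambda *p:f((p[0]-400,p[1]),140,110)
E
cat > a.py <<'E'
from m import *
def both(n,a,b,z):
    x,e=tri(t,a,s,b); print(n,"tri",x,"res",round(e[0]*1e3,1),"top@z",at_z(t,a,z),"side@z",at_z(s,b,z),z)
both("knobtop",ut(248,216),us(314,80),.118)
both("marker",ut(333,150),us(427,204),.072)
both("c1",ut(437,80),us(515,198),.13);both("c2",ut(470,303),us(275,268),.13)
both("c3",ut(740,268),us(398,562),.13);both("c4",ut(697,52),us(670,458),.13)
both("griptop",ct(80,299),cs(536,68),.203)
both("posttop",ct(182,150),cs(668,140),.149)
both("postbase",ct(254,184),cs(682,302),.012)
for n,p in(("stripeA",(388,170)),("stripeB",(404,254)),("stripe",(397,212))):print(n,at_z(t,ut(*p),.066))
# colour-based
def blob(c,fn,box=None):
    F=c["frame"].astype(int);r,g,b=F[...,0],F[...,1],F[...,2];m=fn(r,g,b).astype(np.uint8)
    n,l,st,ce=cv2.connectedComponentsWithStats(m);i=1+np.argmax(st[1:,4]);return l==i,ce[i],st[i]
bl=lambda r,g,b:(b>60)&(b>2*r)&(b>1.4*g)
for n,c in(("top",t),("side",s)):
    m,ce,st=blob(c,bl);print(n,"blue",ce,st,at_z(c,ce,.006))
    w=np.array([at_z(c,(x,y),.006) for y,x in np.argwhere(m)]);(cx,cy),r=cv2.minEnclosingCircle(w[:,:2].astype(np.float32));print("circle",cx,cy,r)
print("rail edges outer", at_z(t,ut(62,180),.066),at_z(t,ut(410,128),.066),"inner",at_z(t,ut(62,198),.066),at_z(t,ut(410,164),.066))
E
python3 a.py
```

```text
knobtop tri [ 0.5524 -0.0862  0.1216] res 0.1 top@z [ 0.553  -0.0867  0.118 ] side@z [ 0.5534 -0.0829  0.118 ] 0.118
marker tri [ 0.5924 -0.1483  0.0723] res 0.3 top@z [ 0.5927 -0.1484  0.072 ] side@z [ 0.5922 -0.148   0.072 ] 0.072
c1 tri [ 0.616  -0.2008  0.126 ] res 0.5 top@z [ 0.6157 -0.1998  0.13  ] side@z [ 0.6138 -0.2037  0.13  ] 0.13
c2 tri [ 0.4918 -0.1991  0.1277] res 0.2 top@z [ 0.4915 -0.1984  0.13  ] side@z [ 0.4915 -0.2007  0.13  ] 0.13
c3 tri [ 0.4925 -0.3534  0.1256] res 1.1 top@z [ 0.4933 -0.3515  0.13  ] side@z [ 0.4905 -0.3555  0.13  ] 0.13
c4 tri [ 0.6166 -0.3525  0.1264] res 0.6 top@z [ 0.6164 -0.3509  0.13  ] side@z [ 0.6145 -0.3542  0.13  ] 0.13
griptop tri [0.5002 0.3074 0.2058] res 0.2 top@z [0.5002 0.3086 0.203 ] side@z [0.5011 0.3124 0.203 ] 0.203
posttop tri [0.577  0.2701 0.153 ] res 0.3 top@z [0.578  0.2713 0.149 ] side@z [0.578  0.2762 0.149 ] 0.149
postbase tri [0.5753 0.2691 0.0137] res 0.1 top@z [0.5755 0.2695 0.012 ] side@z [0.5757 0.2712 0.012 ] 0.012
stripeA [ 0.5783 -0.1805  0.066 ]
stripeB [ 0.5279 -0.1825  0.066 ]
stripe [ 0.5529 -0.1821  0.066 ]
top blue [376.944  272.1961] [ 359  254   37   38 1071] [ 0.405 -0.257  0.006]
circle 0.40529853105545044 -0.257116436958313 0.04566628858447075
side blue [201.7462 365.7175] [ 178  345   49   39 1533] [ 0.4033 -0.2552  0.006 ]
circle 0.4035080075263977 -0.2565670311450958 0.04608946293592453
rail edges outer [0.5927 0.012  0.066 ] [ 0.6021 -0.1975  0.066 ] inner [0.5821 0.0131 0.066 ] [ 0.5805 -0.1941  0.066 ]
```

The measurements fit: knob to stripe is 95.7 mm, post to grip 85.7 mm, marker 39.7 mm beside the slide's middle line, and plate and box are as given. The unit's -x is world +y, and the pull is about 33 mm. Next I'll check that the grip is vertical and grasp the cup.

Run:
```python
from m import *
from station import ctrl, optics, order, probe_bus
print("gripbase",at_z(t,ct(128,297),.147),at_z(s,cs(543,138),.147))
O=[180,0,180]
g=np.array([.5004,.3095])
print(ctrl.ik([*g,.178],O),ctrl.ik([.405,-.257,.151],O),ctrl.ik([.553,-.053,.095],O))
ctrl.move_to([*g,.27],O)
ctrl.move_linear([*g,.178],max_speed=.1)
print(probe_bus.current_time(),probe_bus.current_eef_pos(),probe_bus.current_wrist_force())
ctrl.gripper_close(50)
print(probe_bus.current_time(),probe_bus.current_grip_width(),probe_bus.current_grasp_force(),probe_bus.current_wrist_force())
c=optics.capture("side");pickle.dump(c,open("side1.pkl","wb"))
cv2.imwrite("pics/s1.png",cv2.resize(c["frame"][90:240,100:300,::-1],(800,600),interpolation=cv2.INTER_CUBIC))
```

```text
gripbase [0.5031 0.3044 0.147 ] [0.499  0.3146 0.147 ]
[23.5685 20.0336 -1.1198 68.8467  0.     23.5685] [-42.4352  10.8455 -18.2884  60.8661   0.     -42.4352] [-14.1296  20.2683 -13.7506  55.981    0.     -14.1296]
4.2417 [0.5007 0.3096 0.1786] [-0.4453  0.2739 -0.9331]
4.8583 0.018844911443274097 48.650615215301514 [-1.0175  1.4367  3.4023]
```

View pics/s1.png

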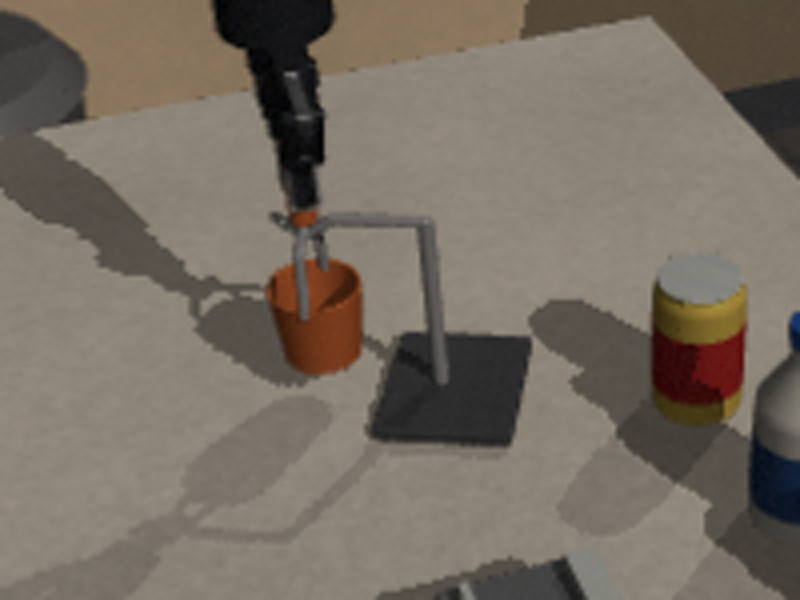

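The side crop shows the fingers closed on the orange grip at (303,200), with the cup still hanging on the hook. The grip width is 18.8 mm, so it is held. Next: unhook it, then carry it above the plate.

Run:
```python
from m import *
from station import ctrl, optics, order, probe_bus
p=np.array(probe_bus.current_eef_pos()); d=np.array([.5007-.577,.3096-.2703]);d/=np.linalg.norm(d);print(d)
f0=np.array(probe_bus.current_wrist_force())
h=ctrl.move_linear([p[0],p[1],p[2]+.025],max_speed=.06)
print(probe_bus.current_eef_pos(),probe_bus.current_wrist_force()-f0)
q=np.r_[p[:2]+d*.105,p[2]+.025]
h=ctrl.move_linear(q,max_speed=.1,threshold=8)
print(h,probe_bus.current_time(),probe_bus.current_eef_pos(),probe_bus.current_wrist_force(),probe_bus.current_grip_width())
if not h:
    ctrl.move_linear([q[0],q[1],.27],max_speed=.15)
    ctrl.move_to([.4045,-.257,.24],[180,0,180])
    print(probe_bus.current_time(),probe_bus.current_eef_pos(),probe_bus.current_wrist_force(),probe_bus.current_grip_width())
out=[]
for n in("side","top"):
    c=optics.capture(n);pickle.dump(c,open(n+"2.pkl","wb"));out.append(c["frame"][:,:,::-1])
cv2.imwrite("pics/s2.png",np.hstack([cv2.resize(out[0][184:384,100:300],(400,400)),cv2.resize(out[1][150:350,280:480],(400,400))]))
```

```text
[-0.889   0.4579]
[0.5005 0.3097 0.2034] [ 2.1159 -0.3298 -4.1904]
False 6.6833 [0.4075 0.3577 0.2033] [ 1.0036 -1.3673 -1.6336] 0.01898148189605328
9.475 [ 0.4049 -0.2565  0.24  ] [ 0.5595 -0.1705 -1.1614] 0.018914186714636922
```

View pics/s2.png

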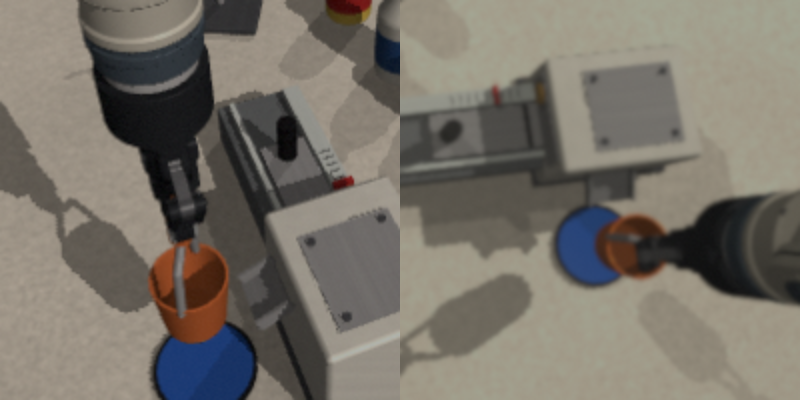

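The cup hangs in the gripper above the plate: rim at (190,280) in the side half and (637,246) in the top half. I'll check for lateral offset or tilt.

Run:
```python
from m import *
s=pickle.load(open("side2.pkl","rb"));t=pickle.load(open("top2.pkl","rb"))
from scipy.optimize import least_squares
def mask(c):
    F=c["frame"].astype(int);r,g,b=F[...,0],F[...,1],F[...,2]
    m=((r>50)&(r>1.8*g)&(r>2.2*b)).astype(np.uint8)
    n,l,st,ce=cv2.connectedComponentsWithStats(m)
    # near plate
    P=proj(c,[.405,-.257,.12])[0]
    i=min((k for k in range(1,n) if st[k,4]>100),key=lambda k:np.hypot(*(ce[k]-P)));return cv2.convexHull(np.argwhere(l==i)[:,::-1].astype(np.int32)),st[i]
a=np.linspace(0,2*np.pi,72)[:-1]
ring=lambda r,z:np.c_[r*np.cos(a),r*np.sin(a),0*a+z]
pts=np.vstack([ring(.034,.06),ring(.028,0)])
def iou(x,c,h):
    X=R.from_euler("xyz",[x[2],x[3],0]).apply(pts)+[x[0],x[1],.0945]
    hp=cv2.convexHull(proj(c,X).astype(np.float32));A,_=cv2.intersectConvexConvex(hp,h.astype(np.float32))
    return 1-A/(cv2.contourArea(hp)+cv2.contourArea(h)-A)
from scipy.optimize import minimize
H=[(c,mask(c)) for c in(s,t)];print([h[1] for c,h in H])
for use in(H,H[:1],H[1:]):
    r=minimize(lambda x:sum(iou(x,c,h[0]) for c,h in use),[.405,-.257,0.,0.],method="Nelder-Mead",options=dict(initial_simplex=[[.405,-.257,0,0],[.415,-.257,0,0],[.405,-.247,0,0],[.405,-.257,.1,0],[.405,-.257,0,.1]],maxiter=600))
    print(r.x[:2],np.degrees(r.x[2:]),r.fun)
```

```text
Traceback (most recent call last):
ValueError: min() iterable argument is empty
```

```bash
cat > fit.py <<'E'
from m import *
from scipy.optimize import minimize
def mask(c,z):
    hsv=cv2.cvtColor(c["frame"],cv2.COLOR_RGB2HSV)
    m=cv2.inRange(hsv,(3,130,40),(16,255,255));P=proj(c,[.405,-.257,z+.03])[0]
    w=np.zeros_like(m);cv2.circle(w,tuple(int(v) for v in P),38,255,-1);m&=w
    n,l,st,ce=cv2.connectedComponentsWithStats(m);i=1+np.argmax(st[1:,4])
    return cv2.convexHull(np.argwhere(l==i)[:,::-1].astype(np.int32)),st[i]
a=np.linspace(0,2*np.pi,72)[:-1]
ring=lambda r,z:np.c_[r*np.cos(a),r*np.sin(a),0*a+z]
pts=np.vstack([ring(.034,.06),ring(.028,0)])
def iou(x,c,h,z):
    X=R.from_euler("xyz",[x[2],x[3],0]).apply(pts)+[x[0],x[1],z]
    hp=cv2.convexHull(proj(c,X).astype(np.float32));A,_=cv2.intersectConvexConvex(hp,h.astype(np.float32))
    return 1-A/(cv2.contourArea(hp)+cv2.contourArea(h)-A)
def fit(s,t,z):
    H=[(c,mask(c,z)) for c in(s,t)];print([h[1] for c,h in H])
    for use in(H,H[:1],H[1:]):
        x0=np.array([.405,-.257,0,0])
        r=minimize(lambda x:sum(iou(x,c,h[0],z) for c,h in use),x0,method="Nelder-Mead",options=dict(initial_simplex=np.vstack([x0,x0+np.diag([.01,.01,.1,.1])]),maxiter=600))
        print(r.x[:2],np.degrees(r.x[2:]),r.fun)
if __name__=="__main__":
    fit(pickle.load(open("side2.pkl","rb")),pickle.load(open("top2.pkl","rb")),.0945)
E
python3 fit.py
```

```text
[array([ 174,  303,   40,   53, 1366], dtype=int32), array([379, 258,  33,  31, 493], dtype=int32)]
[ 0.4025 -0.2501] [ 3.9391 -4.6553] -0.1799665475402178
[ 0.404  -0.2521] [ 5.5933 -0.4101] 0.04344634998860031
[ 0.3964 -0.2772] [-25.1748  10.3541] 0.13393914886065383
```

Run:
```python
from m import *
from station import ctrl, optics, order, probe_bus
x,y=.4045,-.258
ctrl.move_linear([x,y,.162],max_speed=.1)
h=ctrl.move_linear([x,y,.148],max_speed=.015,threshold=3)
print(h,probe_bus.current_time(),probe_bus.current_eef_pos(),probe_bus.current_wrist_force())
out=[]
for n in("side","top"):
    c=optics.capture(n);pickle.dump(c,open(n+"3.pkl","wb"));out.append(c["frame"][:,:,::-1])
cv2.imwrite("pics/s3.png",np.hstack([cv2.resize(out[0][234:384,120:270],(400,400),interpolation=cv2.INTER_CUBIC),cv2.resize(out[1][190:340,310:460],(400,400),interpolation=cv2.INTER_CUBIC)]))
```

```text
True 11.2167 [ 0.4045 -0.2579  0.1511] [-0.5662  1.2573  5.4568]
```

View pics/s3.png

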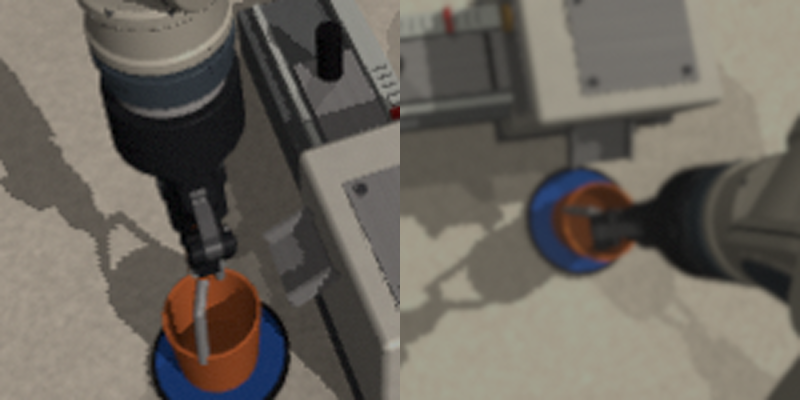

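Both halves show the cup standing on the plate: foot at about (215,365) in the side half, plate ring even around it. The height matches the prediction (151 mm). Now I'll let go, retract and check.

Run:
```python
from m import *
from station import ctrl, optics, order, probe_bus
from fit import fit
ctrl.release();ctrl.sleep(.3)
p=probe_bus.current_eef_pos()
ctrl.move_linear([p[0],p[1],.27],max_speed=.12)
ctrl.move_to([.5530,-.0862,.20],[180,0,180])
print(probe_bus.current_time(),probe_bus.current_eef_pos())
out=[]
for n in("side","top"):
    c=optics.capture(n);pickle.dump(c,open(n+"4.pkl","wb"));out.append(c)
fit(*out,.006)
cv2.imwrite("pics/s4.png",np.hstack([cv2.resize(c["frame"][y:y+160,x:x+160,::-1],(400,400),interpolation=cv2.INTER_CUBIC) for c,x,y in((out[0],140,224),(out[1],270,150))]))
```

```text
14.3583 [ 0.5527 -0.0868  0.2002]Traceback (most recent call last):
  File "<stdin>", line 12, in <module>
  File "fit.py", line 17, in fit
    H=[(c,mask(c,z)) for c in(s,t)];print([h[1] for c,h in H])
          ~~~~^^^^^
  File "fit.py", line 7, in mask
    n,l,st,ce=cv2.connectedComponentsWithStats(m);i=1+np.argmax(st[1:,4])
                                                      ~~~~~~~~~^^^^^^^^^^
    return _wrapfunc(a, 'argmax', axis=axis, out=out, **kwds)
    return bound(*args, **kwds)
ValueError: attempt to get argmax of an empty sequence
```

Run:
```python
from m import *
out=[pickle.load(open(n+"4.pkl","rb")) for n in("side","top")]
cv2.imwrite("pics/s4.png",np.hstack([cv2.resize(out[0]["frame"][...,::-1],(400,300),interpolation=cv2.INTER_AREA)[:, :]]+[cv2.resize(out[1]["frame"][...,::-1],(400,300),interpolation=cv2.INTER_AREA)]) if 0 else np.hstack([cv2.resize(c["frame"][y:y+200,x:x+200,::-1],(400,400),interpolation=cv2.INTER_CUBIC) for c,x,y in((out[0],100,184),(out[1],260,130))]))
```

```text
(no output)
```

View pics/s4.png

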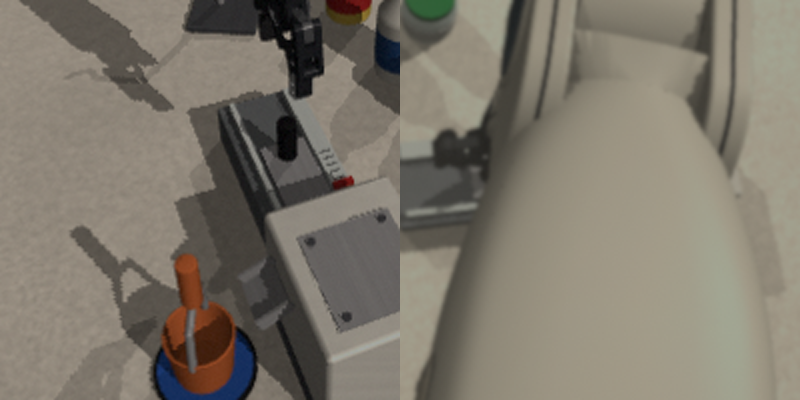

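The cup stands upright on the plate at (200,345) in the side half. The top view is blocked by the arm, so I'll fit the cup position from the side view and see where the aligned stripe would appear.

Run:
```python
from fit import *
c=pickle.load(open("side4.pkl","rb"))
m=cv2.inRange(cv2.cvtColor(c["frame"],cv2.COLOR_RGB2HSV),(3,130,40),(16,255,255));m[:,250:]=0;m[:290]=0
n,l,st,ce=cv2.connectedComponentsWithStats(m);i=1+np.argmax(st[1:,4]);print(st[i])
h=cv2.convexHull(np.argwhere(l==i)[:,::-1].astype(np.int32))
pts=np.vstack([ring(.034,.06),ring(.028,0),ring(.01,.17)])
def err(x):
    hp=cv2.convexHull(proj(c,pts+[x[0],x[1],.006]).astype(np.float32))
    A=np.zeros((2,384*4,512*4),np.uint8);cv2.fillPoly(A[0],[np.int32((hp+.5)*4)],1);cv2.fillPoly(A[1],[np.int32((h+.5)*4)],1)
    return (A[0]^A[1]).sum()/(A[0]|A[1]).sum()
r=minimize(err,[.405,-.257],method="Nelder-Mead",options=dict(initial_simplex=[[.405,-.257],[.412,-.257],[.405,-.25]]));print(r.x,r.fun)
s=c
print("aligned stripe ends/mid px in us crop:",[(4*(q-[165,224])+1.5) for q in proj(s,[[.527,-.1484,.066],[.553,-.1484,.066],[.579,-.1484,.066],[.593,-.1484,.074]])])
```

```text
[ 181  311   37   70 1421]
[ 0.4032 -0.2562] 0.05875987802078893
aligned stripe ends/mid px in us crop: [array([311.8464, 247.7488]), array([358.3273, 233.2703]), array([404.0862, 218.9986]), array([428.7247, 201.6798])]
```

The cup is centred on the plate: the fit gives (403.2, -256.2) mm against the plate's (403.4, -256.2) mm in the same camera. Next I'll take the knob and pull.

Run:
```python
from m import *
from station import ctrl, optics, order, probe_bus
x=.553
ctrl.move_linear([x,-.0862,.095],max_speed=.1,threshold=15)
f0=np.array(probe_bus.current_wrist_force())
print(probe_bus.current_time(),probe_bus.current_eef_pos(),f0)
ctrl.gripper_close(70)
print(probe_bus.current_grip_width(),probe_bus.current_grasp_force(),probe_bus.current_wrist_force()-f0)
ctrl.move_linear([x,-.0820,.095],max_speed=.03)
print(probe_bus.current_eef_pos(),probe_bus.current_wrist_force()-f0)
ctrl.move_linear([x,-.0534,.095],max_speed=.03)
print(probe_bus.current_time(),probe_bus.current_eef_pos(),probe_bus.current_wrist_force()-f0,probe_bus.current_grip_width())
out=[]
for n in("side","top"):
    c=optics.capture(n);pickle.dump(c,open(n+"5.pkl","wb"));out.append(c["frame"][:,:,::-1])
cr=lambda f,x,y:cv2.convertScaleAbs(cv2.resize(f[y:y+75,x:x+50],(400,600),interpolation=cv2.INTER_CUBIC),alpha=1.6)
cv2.imwrite("pics/s5.png",np.hstack([cr(out[0],230,235),cr(out[1],305,180)]))
```

```text
15.6583 [ 0.5534 -0.0863  0.0956] [-0.4794 -0.2454 -0.2096]
0.02053292415137171 68.24045419692993 [-0.3508  1.1378  4.2522]
[ 0.553  -0.0821  0.0953] [-2.2412 -3.3538  5.2445]
17.6583 [ 0.5528 -0.0539  0.0952] [-1.847  -4.3803  6.9633] 0.020473020870334292
```

View pics/s5.png

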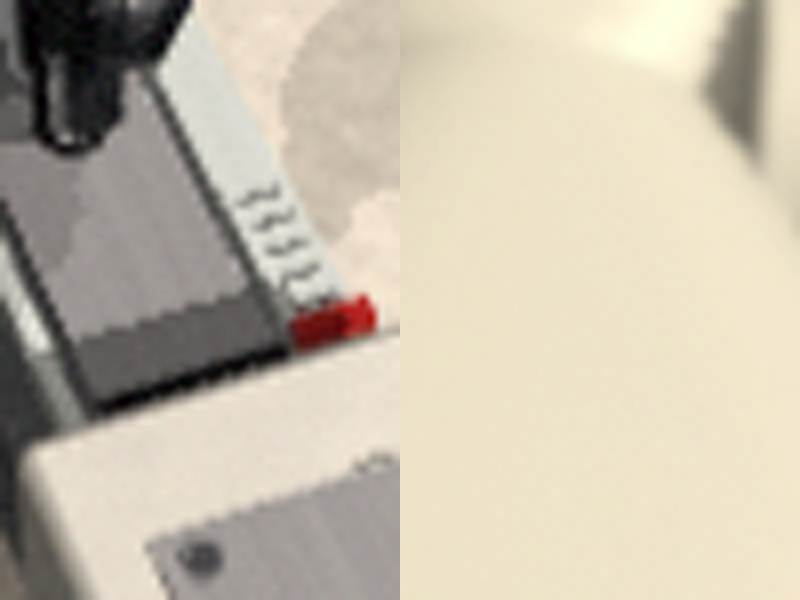

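In the side half the stripe is visible from (95,405) to (285,350), just clear of the box edge, and the red marker is at (335,325), so they are nearly level. The top view is blocked. I'll measure both edges in this one picture.

Run:
```python
from m import *
np.set_printoptions(linewidth=200)
c=pickle.load(open("side5.pkl","rb"));F=c["frame"].astype(np.float32)
ys=np.arange(-.162,-.136,.001)
def samp(x,z,ys=ys):
    q=proj(c,np.c_[0*ys+x,ys,0*ys+z]).astype(np.float32)
    return cv2.remap(F,q[:,0].reshape(-1,1),q[:,1].reshape(-1,1),cv2.INTER_LINEAR)[:,0]
print("y   ",(ys*1000).astype(int))
g=np.mean([samp(x,.066).mean(1) for x in np.arange(.535,.573,.002)],0);print("tong",g.astype(int))
for z in(.074,):
    r=np.mean([(lambda v:v[:,0]-v[:,1])(samp(x,z)) for x in np.arange(.585,.601,.002)],0);print("red",z,r.astype(int))
# same for marker in rest-side image, and top0 for marker + stripe
c=pickle.load(open("top0.pkl","rb"));F=c["frame"].astype(np.float32)
r=np.mean([(lambda v:v[:,0]-v[:,1])(samp(x,.074)) for x in np.arange(.585,.601,.002)],0);print("top red",r.astype(int))
yy=np.arange(-.195,-.169,.001)
g=np.mean([samp(x,.066,yy).mean(1) for x in np.arange(.535,.573,.002)],0);print((yy*1000).astype(int));print("top stripe",g.astype(int))
```

```text
y    [-162 -161 -160 -159 -158 -157 -156 -155 -154 -153 -152 -151 -150 -149 -148 -147 -146 -145 -144 -143 -142 -141 -139 -138 -137 -136]
tong [136 136 136 136 136 136 133 124 110  92  72  51  32  19  13  14  23  35  45  51  55  57  57  57  57  57]
red 0.074 [ 6  6  6  6  9 16 28 41 53 59 63 64 65 66 67 66 59 45 29 17  9  5  2  2  2  2]
top red [ 0  0  0  0  0  0  0  2  5 10 16 24 32 39 43 45 41 33 24 16  9  5  2  0  0  0]
[-195 -194 -193 -192 -191 -190 -189 -188 -187 -186 -185 -184 -183 -182 -181 -180 -179 -178 -177 -176 -175 -174 -173 -172 -170 -169]
top stripe [63 66 68 70 71 71 70 69 66 63 58 53 47 44 43 45 49 55 60 65 68 70 71 72 72 72]
```

Run:
```python
from m import *
def edge(c,xs,z,y0,y1,ch,lvl):
    F=c["frame"].astype(np.float32);ys=np.arange(y0,y1,.0005);o=[]
    for x in xs:
        q=proj(c,np.c_[0*ys+x,ys,0*ys+z]).astype(np.float32)
        v=ch(cv2.remap(F,q[:,0].reshape(-1,1),q[:,1].reshape(-1,1),cv2.INTER_LINEAR)[:,0])
        b=v>lvl;i=np.flatnonzero(b[:-1]!=b[1:]);o.append(ys[i[0]]+.00025 if len(i) else np.nan)
    return np.array(o)
c=pickle.load(open("side5.pkl","rb"));xs=np.arange(.533,.575,.002)
e=edge(c,xs,.066,-.148,-.138,lambda v:v.mean(1),35);k=np.isfinite(e);p=np.polyfit(xs[k],e[k],1);print("stripe slope deg",np.degrees(p[0]),"at .553",np.polyval(p,.553),"at .593",np.polyval(p,.593))
xm=np.arange(.584,.603,.002)
e=edge(c,xm,.074,-.148,-.138,lambda v:v[:,0]-v[:,1],33);print("marker edge",e*1e3)
# unit axis: box-top / rail edge from top0: bed outer edges at many y
t=pickle.load(open("top0.pkl","rb"));F=t["frame"].astype(np.float32).mean(2)
for nm,lo,hi in(("rail inner",.570,.590),("rail outer",.595,.610)):
    ys=np.arange(-.12,.0,.005);xs=np.arange(lo,hi,.0005);r=[]
    for y in ys:
        q=proj(t,np.c_[xs,0*xs+y,0*xs+.066]).astype(np.float32);v=cv2.remap(F,q[:,0].reshape(-1,1),q[:,1].reshape(-1,1),cv2.INTER_LINEAR)[:,0]
        r.append(xs[np.argmax(np.abs(np.gradient(v)))])
    p=np.polyfit(ys,r,1);print(nm,"slope deg dx/dy",np.degrees(p[0]),"resid",np.std(np.polyval(p,ys)-r))
```

```text
stripe slope deg 0.31624293887084953 at .553 -0.1449642857142856 at .593 -0.14474350649350642
marker edge [-144.75 -145.25 -145.25 -144.75 -144.25 -143.75 -144.25 -143.75 -143.25
 -143.75]
rail inner slope deg dx/dy -0.1669050968425598 resid 0.002639146662975376
rail outer slope deg dx/dy 1.8608672737506236 resid 0.0030115265179966513
```

The stripe is about 0.5–0.8 mm short of the marker. I'll trim it, re-measure, and hand in.

Run:
```python
from m import *
from station import ctrl, optics, order, probe_bus
ctrl.move_linear([.553,-.0526,.095],max_speed=.01);ctrl.sleep(.3)
c=optics.capture("side");F=c["frame"].astype(np.float32);pickle.dump(c,open("side6.pkl","wb"))
ys=np.arange(-.150,-.138,.0005)
def samp(x,z):
    q=proj(c,np.c_[0*ys+x,ys,0*ys+z]).astype(np.float32);return cv2.remap(F,q[:,0].reshape(-1,1),q[:,1].reshape(-1,1),cv2.INTER_LINEAR)[:,0]
g=np.mean([samp(x,.066).mean(1) for x in np.arange(.535,.573,.002)],0);r=np.mean([samp(x,.074)[:,0]-samp(x,.074)[:,1] for x in np.arange(.585,.601,.002)],0)
i=np.argmin(g);print("stripe edge",np.interp(35,g[i:],ys[i:]),"marker edge",np.interp(-33,-r,ys))
print(probe_bus.current_time(),probe_bus.current_eef_pos(),probe_bus.current_wrist_force(),probe_bus.current_grip_width(),probe_bus.current_grasp_force())
cv2.imwrite("pics/s6.png",cv2.resize(c["frame"][:,:,::-1],(800,600)))
```

```text
stripe edge -0.14419402529464703 marker edge -0.14425469713732153
18.3583 [ 0.5528 -0.0531  0.0952] [-3.5057 -4.8898  6.6308] 0.020536356087484928 68.42463970184326
```

View pics/s6.png

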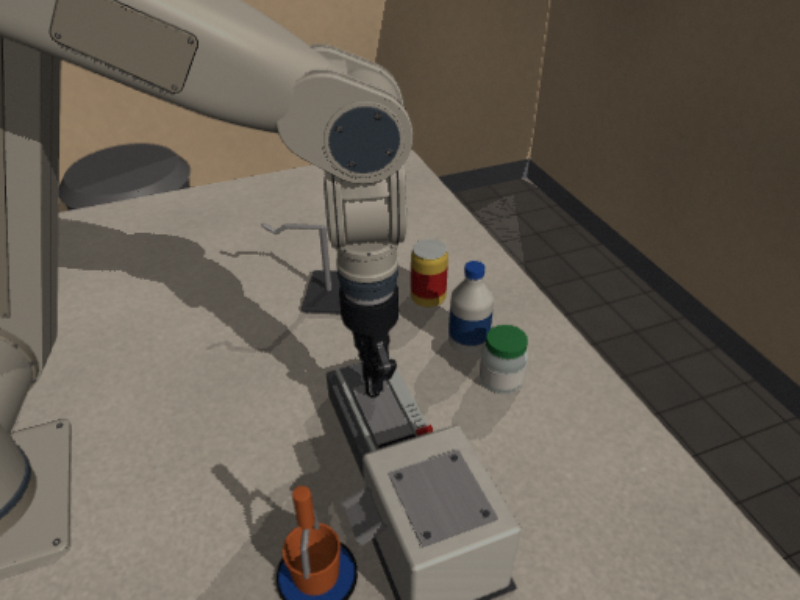

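The picture shows the cup upright in the middle of the plate (312,560), the knob held at (376,380), the stripe level with the marker (424,431) to within 0.1 mm by the edges, and the bystanders where they were. Handing in.

```bash
python3 -c "
from station import ctrl, optics, order, probe_bus
print(order.job_done())"
```

```text
the job is handed in; nothing more can be done
None
```

I handed the job in at about 18 s: the cup stands upright in the middle of the catch plate, released, and the slide is held out with its stripe level with the red marker, to about 0.1 mm in the last side picture; the bottle, jar and tin were not touched.

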